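# Pack the camp kitchen gift caddy

### The arm

A 6-joint arm with a two-finger parallel gripper is mounted at the origin on the work surface. World frame = base frame: x ahead of the robot, y to its left, z up, the work surface at z = 0. Lengths are in mm, angles in rad, forces in N, time in s.
With the tool pointing down it reaches from about 250 to 775 mm from the base axis. Payload 4 kg.
Tool frame: the origin (TCP) lies on the centre line of the jaws, within the pads' length; the fingertips stand 8 mm ahead of it and the grasp point (between the pads) lies 11 mm behind it; z points along the fingers, y is the line along which they close (so a half turn about z gives the same grasp; the last joint's range is limited). The gripper opens to 94 mm and grips with 3 to 60 N. Pads are 16 mm wide; open, the fingers measure 119 mm over their backs; the gripper's body (75 mm by 177 mm) begins 78 mm behind the grasp point.
Start: joints at [-1.386, 0.087, 1.371, -0, 1.684, -0.103], TCP at [156.111, -527.398, 213.506] pointing down, gripper open.
Joint ranges: [-3.1, 3.1], [-0.76, 2.03], [0.27, 2.55], [-1.08, 4.22], [0.17, 2.65], [-2.57, 2.57]. Speed limits (rad/s): [2.79, 2.79, 3.14, 3.14, 3.14, 3.14].

### API

Orientations are given as a unit quaternion [x, y, z, w].
In Python, from station import r gives the robot as it stands.
- The arm moves only by the tool carry_out, never from a script. Its argument "plan" is a list of rows, each a list of 5 numbers: the closure, from 0 (fully open) to 1 (shut), then the shift along the tool's x, y, z in units of 40 mm (1.0 is 40 mm), then the turn about the tool's z in units of 6 degrees (1.0 is 6 degrees). A call has 1 to 5 rows; each row shifts and turns the commanded pose from where the row before left it, along the tool's axes as they then stand; what a row does not reach is not made up. A row lasts 1/12 s, in which the tool goes at most 41.7 mm and 7.16 degrees, less where a joint would pass 70% of its speed; a pose out of reach is approached as far as the arm can. A call is refused whole if a number of a shift passes 1 or a number of a turn 1, either way. A call with a gripper value outside its range is refused whole. The fingers move at their own pace and stop on an object; the grip force is fixed at half the most. Time passes only in rows, so rows that do not move let the fingers close. It gives the time, the measured TCP pose, the force, the opening and the grip force at its end, in the units of the state.
- r.read_state(): the state, without advancing time (a new reading comes with each control period).
- r.snapshot(name): name is "side" or "top"; returns a dict with "frame" (420x560x3 uint8, red, green, blue), "range_z" (420x560 float32, mm along the optical axis (not along the pixel's ray), 0 where there is no reading), "mtx" (3x3 intrinsics, pixels), "k1" (the pictures are not rectified: a ray, as slopes to the right and down, at radius r is drawn at 1 + k1 r^2 times it, then the intrinsics apply), "extrinsics" (4x4, takes a point from world to camera coordinates). Camera axes: x right, y down, z forward; pixel columns grow to the right and rows downward; lengths in mm; the calibration is good to about 2 mm. A picture is of the moment at which its call begins.
- r.finish_job(): hands the job in; it is judged then, once.
The state is a dict: "clock": time; "qpos": joint angles; "qvel": joint speeds; "joint_torque": joint torques, N m; "tcp_pos": TCP position; "tool_rot": TCP orientation; "ft_force": force on the tool from outside, world axes, zero at the start; "moment": the same for the moment, N m; "grip_width": opening from 0.0 (shut) to 1.0 (fully open); "gripper_force": force on a finger pad.
Only numpy, scipy, OpenCV 4.12 (cv2) and the standard library are available. Lean on these libraries where they do the work, as an engineer would, in place of code of your own. Each camera call takes 0.05 s, during which the arm holds its last target. There are 200 camera calls.

### The job

Pack the wooden gift caddy on the shop counter: the plain steel tumbler goes in the large round well, the salt shaker in the small round well, the square tin in the square well and the folded multi-tool in the long slot, each upright and seated on the bottom of its well. The mug with the handle and the oblong tin are not part of the set: leave them standing where they are, and do not drop anything or tip anything over along the way.

Things in the scene. Friction and masses are not known exactly. Their poses are not given: they have to be found in the camera images.
- tumbler: Plain open steel drinking cup WITHOUT a handle, loose, standing: straight round wall 54 mm outside diameter (foot 50 mm), 80 mm high, wall 2.5 mm, about 0.14 kg. Origin: centre of the underside; z up.
- shaker: Loose glass salt shaker with steel cap, standing: round, 36 mm diameter (cap 37 mm), 75 mm high (the cap's straight side runs from 52 to 68 mm), about 0.11 kg. Origin: centre of the underside; z up.
- square_tin: Loose bare-metal tin with paper band, SQUARE from above: 46 x 46 mm (lid 47), 60 mm high, standing, about 0.13 kg. Origin: centre of the underside; z up. x and y along its sides.
- multitool: Loose folded steel pocket multi-tool with black side panels, lying flat: 72 mm long (its x), 26 mm wide (its y), 24 mm high, about 0.16 kg. Origin: centre of the underside; z up.
- mug: Look-alike that does not belong: steel cup of the tumbler's size (54 mm diameter, 80 mm high) but WITH a wire handle reaching 54 mm from its axis on its +y side. Loose, standing, stays where it is. Origin: centre of the underside; z up.
- oblong_tin: Look-alike that does not belong: tin like the square one but OBLONG from above, 46 mm (its x) by 76 mm (its y), 60 mm high. Loose, standing, stays where it is. Origin: centre of the underside; z up.
- block_big_round: Well: the larger round one, 70 mm diameter. Fixed plywood block 100 x 100 x 18 mm in one quarter of the dark caddy. Well centred, grey felt floor, 10 mm deep: its floor is 8 mm above the origin (centre of the underside, which is 8 mm above the counter); x, y along its sides, z up. The caddy is fixed, 222 mm square, rim 8 mm thick, 40 mm above the counter; next wells 102 mm off.
- block_small_round: Well: the smaller round one, 52 mm diameter. Fixed plywood block 100 x 100 x 18 mm in one quarter of the dark caddy. Well centred, grey felt floor, 10 mm deep: its floor is 8 mm above the origin (centre of the underside, which is 8 mm above the counter); x, y along its sides, z up. The caddy is fixed, 222 mm square, rim 8 mm thick, 40 mm above the counter; next wells 102 mm off.
- block_square: Well: square, 64 x 64 mm, sides along x and y. Fixed plywood block 100 x 100 x 18 mm in one quarter of the dark caddy. Well centred, grey felt floor, 10 mm deep: its floor is 8 mm above the origin (centre of the underside, which is 8 mm above the counter); x, y along its sides, z up. The caddy is fixed, 222 mm square, rim 8 mm thick, 40 mm above the counter; next wells 102 mm off.
- block_slot: Well: slot, 88 mm along y, 42 mm along x. Fixed plywood block 100 x 100 x 18 mm in one quarter of the dark caddy. Well centred, grey felt floor, 10 mm deep: its floor is 8 mm above the origin (centre of the underside, which is 8 mm above the counter); x, y along its sides, z up. The caddy is fixed, 222 mm square, rim 8 mm thick, 40 mm above the counter; next wells 102 mm off.

How it is judged:
By the outcome, as a careful person would: the job done as asked, in the order asked, and still so for the second after the job is handed in, with the robot touching nothing.
It also fails if it takes over 106 s, if anything falls off the work surface, if the arm or the gripper's body presses on something with over 40 N, if the wrist force passes 120 N, or if a joint passes its speed limit or range.

## Working session

There is one attempt and no reset: what is moved stays moved. The work goes in short steps, Python scripts to look and compute and a tool call to move; the robot and the scene stay as the last step left them, time stands still between calls to the robot, and variables do not carry over. Pictures are saved under pics/ and viewed, at most 14 in all, crops included, and the job is handed in when it is done.

Besides the shell and the picture viewer there is one more tool, called after "Call:" in YAML: its name, and indented under it one key for each argument. carry_out: Moves the arm, as the interface text tells. Its arguments: {"type":"object","properties":{"plan":{"type":"array","items":{"type":"array","items":{"type":"number"}}}},"required":["plan"]}

```bash
mkdir -p pics; ls; python3 - <<'E'
from station import r
import cv2
print(r.read_state())
for n in("top","side"):
    s=r.snapshot(n); cv2.imwrite(f"pics/{n}0.png",s["frame"][...,::-1]); print(s["mtx"],s["k1"],s["extrinsics"])
E
```

```text
pics
{'clock': 0.0, 'qpos': array([-1.38611540e+00,  8.79852553e-02,  1.37225497e+00, -1.05442767e-05,
        1.68359853e+00, -1.03102286e-01]), 'qvel': array([-0.00109292,  0.00012654, -0.00043633,  0.00101569,  0.00071438,
        0.00132807]), 'joint_torque': array([ 5.21096536e-04, -3.40175521e+01, -3.02429402e+01,  7.16915075e-02,
        3.29190481e-02, -1.51957752e-04]), 'tcp_pos': array([ 155.99741032, -526.85684175,  212.28727091]), 'tool_rot': array([ 9.89664913e-01,  1.43394907e-01, -5.10306057e-05, -1.12190036e-03]), 'ft_force': array([-0.10309534, -0.13845984,  0.45065323]), 'moment': array([-0.00031692, -0.03888657,  0.01945519]), 'gripper_force': 0.0, 'grip_width': 0.9994511482766025}
[[408.38981608   0.         274.64329746]
 [  0.         408.38981608 202.89172962]
 [  0.           0.           1.        ]] 0.031047157729927086 [[-2.52717707e-02 -9.99631505e-01 -9.90918925e-03  2.99834885e+01]
 [-9.96137159e-01  2.60148088e-02 -8.38688832e-02  5.42823897e+02]
 [ 8.40957636e-02  7.75139645e-03 -9.96427528e-01  9.20235155e+02]
 [ 0.00000000e+00  0.00000000e+00  0.00000000e+00  1.00000000e+00]]
[[511.50531436   0.         284.55757548]
 [  0.         511.50531436 204.34886451]
 [  0.           0.           1.        ]] -0.08404352072099504 [[-9.88112873e-01 -1.53622432e-01 -5.75308385e-03  5.25578243e+02]
 [-1.15379992e-01  7.65825211e-01 -6.32612997e-01  6.11121245e+01]
 [ 1.01589404e-01 -6.24429256e-01 -7.74446704e-01  1.23178511e+03]
 [ 0.00000000e+00  0.00000000e+00  0.00000000e+00  1.00000000e+00]]
```

View pics/top0.png

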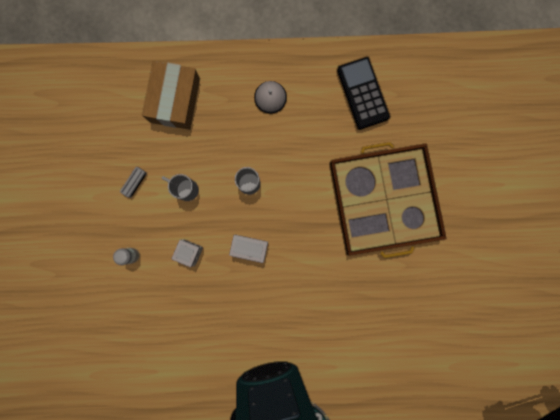

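View pics/side0.png

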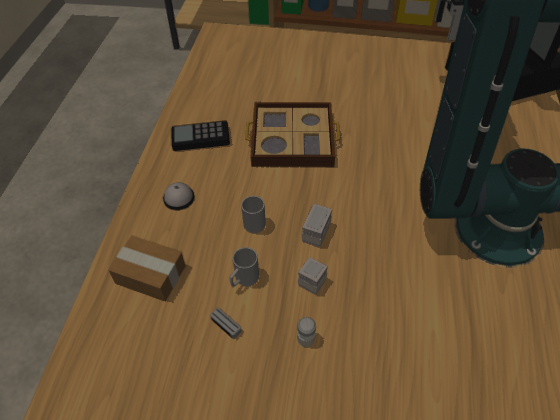

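```bash
cat > h.py <<'E'
import numpy as np, cv2
from station import r
def rays(s,uv):
    uv=np.asarray(uv,float).reshape(-1,2); K=s["mtx"]
    d=(uv-[K[0,2],K[1,2]])/[K[0,0],K[1,1]]; x=d.copy()
    for _ in range(10): x=d/(1+s["k1"]*(x**2).sum(1,keepdims=True))
    return np.c_[x,np.ones(len(x))]
def at_z(s,uv,z):
    E=s["extrinsics"]; R=E[:3,:3]; c=-R.T@E[:3,3]; d=rays(s,uv)@R
    return c+d*((z-c[2])/d[:,2])[:,None]
def cloud(s):
    h,w=s["range_z"].shape; u,v=np.meshgrid(np.arange(w),np.arange(h)); uv=np.c_[u.ravel(),v.ravel()]
    z=s["range_z"].ravel(); E=s["extrinsics"]
    P=(rays(s,uv)*z[:,None]-E[:3,3])@E[:3,:3]; P[z==0]=np.nan
    return P.reshape(h,w,3)
def proj(s,P):
    E=s["extrinsics"]; q=np.atleast_2d(P)@E[:3,:3].T+E[:3,3]; q=q[:,:2]/q[:,2:]
    q=q*(1+s["k1"]*(q**2).sum(1,keepdims=True)); K=s["mtx"]; return q*[K[0,0],K[1,1]]+[K[0,2],K[1,2]]
E
python3 - <<'E'
from h import *
s=r.snapshot("top"); im=s["frame"][...,::-1]; P=cloud(s)
cv2.imwrite("pics/c1.png",cv2.resize(im[155:285,105:285],None,fx=4.4,fy=4.4,interpolation=cv2.INTER_CUBIC))
cv2.imwrite("pics/c2.png",cv2.resize(im[140:260,320:450],None,fx=5,fy=5,interpolation=cv2.INTER_CUBIC))
t=r.snapshot("side"); Q=cloud(t)
for n,c in(("top",P),("side",Q)):
    b=c[(np.abs(c[...,2])<15)][:, :]; print(n,len(b),np.median(b[:,2]),b[:,2].std(), np.linalg.lstsq(np.c_[b[:,:2],np.ones(len(b))],b[:,2],rcond=None)[0])
# objects by height
for n,c,s_ in(("top",P,s),("side",Q,t)):
    m=((c[...,2]>12)&(c[...,2]<95)&(c[...,0]>250)&(c[...,0]<650)&(c[...,1]>-450)&(c[...,1]<450)).astype(np.uint8)
    k,l,st,ce=cv2.connectedComponentsWithStats(m)
    for i in range(1,k):
        if st[i,4]<40: continue
        p=c[l==i]; zt=np.percentile(p[:,2],97); q=p[p[:,2]>zt-8]
        rc=cv2.minAreaRect(q[:,:2].astype(np.float32))
        print(n,ce[i].round(),st[i,4],"ztop %.0f"%zt,"c",np.round(rc[0],1),"sz",np.round(rc[1],1),"ang %.1f"%rc[2])
E
```

```text
top 191040 0.19468703925759817 1.9805370796328223 [-4.40823630e-04  5.94420344e-04  4.67092339e-01]
side 138557 0.49582457482577375 2.492369848288126 [ 4.37069132e-04 -9.47121920e-04  5.63765642e-01]
top [387. 201.] 9389 ztop 41 c [ 545.2 -240. ] sz [224.1 223.3] ang 8.2
top [133. 182.] 390 ztop 28 c [602.6 345.5] sz [28.4 72.3] ang 55.2
top [247. 179.] 284 ztop 82 c [593.7  75.7] sz [50.5 51.4] ang 89.0
top [181. 186.] 453 ztop 82 c [581.8 221.3] sz [52.9 50.8] ang 88.5
top [248. 248.] 766 ztop 64 c [442.8  77. ] sz [76.8 46.7] ang 76.6
top [187. 253.] 581 ztop 63 c [435.6 215.9] sz [47.  48.6] ang 66.4
top [397. 253.] 136 ztop 34 c [ 423.1 -257.7] sz [14.9 76.4] ang 7.8
top [125. 256.] 368 ztop 76 c [430.6 352.2] sz [33.  33.4] ang 74.4
side [294. 134.] 4848 ztop 42 c [ 538.1 -239.4] sz [237.7 229.7] ang 7.3
side [253. 213.] 718 ztop 81 c [594.2  77.8] sz [53.6 54.5] ang 50.6
side [316. 224.] 855 ztop 64 c [443.6  77.7] sz [79.5 47.5] ang 77.1
side [245. 267.] 866 ztop 81 c [583.5 222.5] sz [54.  53.6] ang 12.7
side [312. 275.] 710 ztop 63 c [436.8 217. ] sz [48.4 47. ] ang 66.6
side [225. 322.] 450 ztop 28 c [603.9 346.9] sz [27.1 72.2] ang 56.2
side [306. 331.] 457 ztop 77 c [433.5 352.9] sz [33.2 33.3] ang 17.8
```

View pics/c1.png

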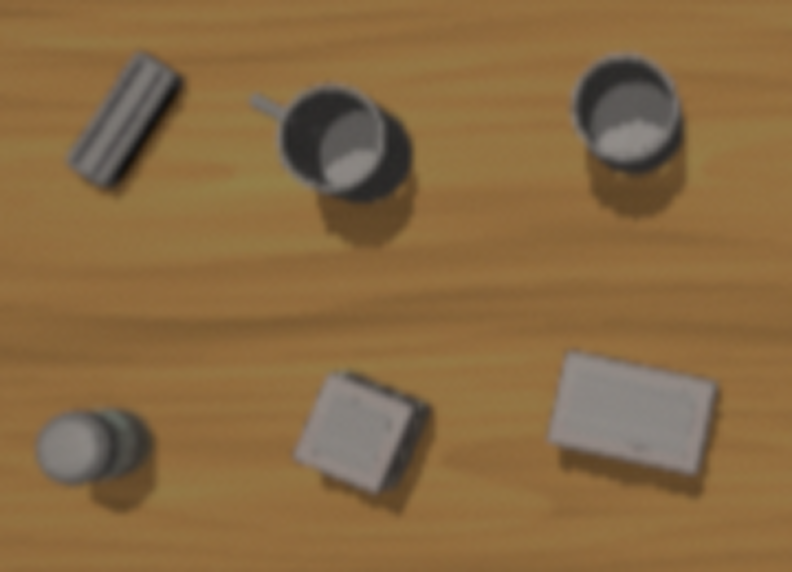

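View pics/c2.png

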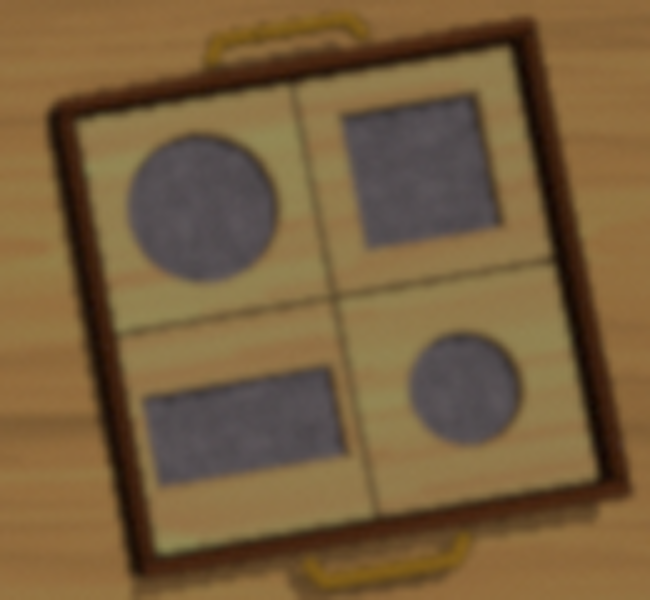

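```bash
python3 - <<'E'
from h import *
a=np.deg2rad(8.2);R=np.array([[np.cos(a),-np.sin(a)],[np.sin(a),np.cos(a)]])
W={"big":(51,51),"small":(-51,-51),"sq":(51,-51),"slot":(-51,51)}
s=r.snapshot("top")
px={"big":(203,207),"small":(466,388),"sq":(422,170),"slot":(246,426)}
for k in px: print(k, (np.array(W[k])@R.T+[545.2,-240]).round(1), "pix", at_z(s,np.array(px[k])/5+[320,140]-.4,22)[0,:2].round(1))
cor=np.array([(50,110),(535,20),(630,490),(142,575)])/5+[320,140]-.4
C=at_z(s,cor,40)[:,:2];print("corners",C.round(1),C.mean(0)); print(np.degrees(np.arctan2(*(C[1]-C[0])))-90,np.degrees(np.arctan2(*(C[2]-C[3])))-90)
for n in("top","side"):
    c=cloud(r.snapshot(n)); loc=(c[...,:2]-[545.2,-240])@R
    for k,w in W.items():
        m=(np.abs(loc-w).max(-1)<47)&(c[...,2]<21); q=loc[m]; print(n,k,m.sum(),(q.mean(0)-w).round(1),np.ptp(q,axis=0).round())
st=r.read_state();print(st["tcp_pos"],st["clock"])
E
```

```text
big [ 588.4 -182.2] pix [ 589.1 -183.2]
small [ 502.  -297.8] pix [ 502.4 -299.3]
sq [ 603.  -283.2] pix [ 603.6 -284.5]
slot [ 487.4 -196.8] pix [ 487.5 -198.5]
corners [[ 633.2 -111.9]
 [ 668.3 -333.3]
 [ 454.4 -363.2]
 [ 421.7 -145.2]] [ 544.40233526 -238.3890213 ]
80.99403760978387 81.47156176253469
top big 681 [ 1.4 -1.1] [67. 68.]
top small 388 [ 0.9 -3.3] [51. 50.]
top sq 765 [ 1.2 -2.1] [87. 64.]
top slot 691 [ 1. -1.] [42. 87.]
side big 326 [ 2.1 -6.7] [79. 71.]
side small 143 [ 1.9 -7.9] [49. 50.]
side sq 288 [ 2.3 -7.6] [66. 62.]
side slot 294 [ 1.4 -8.6] [65. 78.]
[ 156.08013122 -527.28092273  213.23681409] 0.35
```

```bash
cat > p.py <<'E'
import sys
from h import *
from scipy.spatial.transform import Rotation as Ro
# usage: p.py closure x,y,z,heading ...  (waypoints)
st=r.read_state(); p=st["tcp_pos"].copy(); M=Ro.from_quat(st["tool_rot"]).as_matrix(); hd=np.degrees(np.arctan2(M[1,0],M[0,0]))
print("at",p.round(1),"hd %.1f"%hd,"tilt %.2f"%np.degrees(np.arccos(-M[2,2])),"F",st["ft_force"].round(1),"grip %.0fmm %.0fN t %.1f"%(st["grip_width"]*94,st["gripper_force"],st["clock"]))
c=float(sys.argv[1]); rows=[]
for a in sys.argv[2:]:
    *T,H=map(float,a.split(",")); T=np.array(T); d=T-p; dh=(H-hd+180)%360-180
    n=int(np.ceil(max(np.linalg.norm(d)/38.5,abs(dh)/5.9,1)))
    for i in range(n):
        h=np.deg2rad(hd); e=d/n
        rows.append([c,round((e[0]*np.cos(h)+e[1]*np.sin(h))/40,2),round((e[0]*np.sin(h)-e[1]*np.cos(h))/40,2),round(-e[2]/40,2),round(-dh/n/6,2)]); hd+=dh/n
    p=T; rows.append("--")
rows=[x for x in rows]
k=0
for x in rows:
    if x=="--": print("--");continue
    print(x,end=",\n" if k%5==4 else ", ");k+=1
print(k)
E
python3 p.py 0.2 594,76.7,190,98
```

```text
at [ 156.1 -527.3  213.2] hd 16.5 tilt 0.02 F [ 0.3 -0.6  0.4] grip 94mm 0N t 0.3
[0.2, np.float64(0.74), np.float64(-0.57), np.float64(0.03), np.float64(-0.68)], [0.2, np.float64(0.78), np.float64(-0.51), np.float64(0.03), np.float64(-0.68)], [0.2, np.float64(0.81), np.float64(-0.46), np.float64(0.03), np.float64(-0.68)], [0.2, np.float64(0.84), np.float64(-0.4), np.float64(0.03), np.float64(-0.68)], [0.2, np.float64(0.87), np.float64(-0.34), np.float64(0.03), np.float64(-0.68)],
[0.2, np.float64(0.89), np.float64(-0.28), np.float64(0.03), np.float64(-0.68)], [0.2, np.float64(0.91), np.float64(-0.21), np.float64(0.03), np.float64(-0.68)], [0.2, np.float64(0.92), np.float64(-0.15), np.float64(0.03), np.float64(-0.68)], [0.2, np.float64(0.93), np.float64(-0.08), np.float64(0.03), np.float64(-0.68)], [0.2, np.float64(0.93), np.float64(-0.01), np.float64(0.03), np.float64(-0.68)],
[0.2, np.float64(0.93), np.float64(0.05), np.float64(0.03), np.float64(-0.68)], [0.2, np.float64(0.93), np.float64(0.12), np.float64(0.03), np.float64(-0.68)], [0.2, np.float64(0.91), np.float64(0.18), np.float64(0.03), np.float64(-0.68)], [0.2, np.float64(0.9), np.float64(0.25), np.float64(0.03), np.float64(-0.68)], [0.2, np.float64(0.88), np.float64(0.31), np.float64(0.03), np.float64(-0.68)],
[0.2, np.float64(0.85), np.float64(0.37), np.float64(0.03), np.float64(-0.68)], [0.2, np.float64(0.83), np.float64(0.43), np.float64(0.03), np.float64(-0.68)], [0.2, np.float64(0.79), np.float64(0.49), np.float64(0.03), np.float64(-0.68)], [0.2, np.float64(0.76), np.float64(0.55), np.float64(0.03), np.float64(-0.68)], [0.2, np.float64(0.72), np.float64(0.6), np.float64(0.03), np.float64(-0.68)],
--
20
```

Call:
carry_out:
  plan:
    - [0,0.75,-0.55,0,-0.7]
    - [0,0.8,-0.5,0,-0.7]
    - [0,0.8,-0.45,0,-0.7]
    - [0,0.85,-0.4,0,-0.7]
    - [0,0.85,-0.35,0,-0.7]

```text
clock: 0.77
tcp_pos: [266.3, -375.6, 213.5]
tool_rot: [0.946, 0.323, 0.0, 0.0]
ft_force: [1.1, -0.1, 0.1]
grip_width: 1.001
gripper_force: 0.0
```

```bash
cat > p.py <<'E'
import sys
from h import *
from scipy.spatial.transform import Rotation as Ro
# usage: p.py x,y,z,heading ... : totals in units per leg (turn done last in a leg)
st=r.read_state(); p=st["tcp_pos"].copy(); M=Ro.from_quat(st["tool_rot"]).as_matrix(); hd=np.degrees(np.arctan2(M[1,0],M[0,0]))
print("at",p.round(1),"hd %.1f"%hd,"F",st["ft_force"].round(1),"grip %.0fmm %.0fN t %.1f q6 %.2f"%(st["grip_width"]*94,st["gripper_force"],st["clock"],st["qpos"][5]))
for a in sys.argv[1:]:
    *T,H=map(float,a.split(",")); d=np.array(T)-p; dh=(H-hd+180)%360-180; h=np.deg2rad(hd)
    print(a,"-> x %.2f y %.2f z %.2f turn %.2f"%((d[0]*np.cos(h)+d[1]*np.sin(h))/40,(d[0]*np.sin(h)-d[1]*np.cos(h))/40,-d[2]/40,-dh/6)); p+=d; hd=H
E
python3 p.py 594,76.7,190,98
```

```text
at [ 266.3 -375.6  213.5] hd 37.7 F [ 1.1 -0.1  0.1] grip 94mm 0N t 0.8 q6 -0.16
594,76.7,190,98 -> x 13.39 y -3.95 z 0.59 turn -10.06
```

Call:
carry_out:
  plan:
    - [0,0.9,-0.25,0,-0.7]
    - [0,0.9,-0.2,0,-0.7]
    - [0,0.9,-0.15,0,-0.7]
    - [0,0.95,-0.1,0,-0.7]
    - [0,0.95,0,0,-0.7]

```text
clock: 1.18
tcp_pos: [374.5, -223.1, 213.8]
tool_rot: [0.872, 0.49, 0.0, 0.0]
ft_force: [0.9, -0.7, -0.4]
grip_width: 1.006
gripper_force: 0.0
```

Call:
carry_out:
  plan:
    - [0,0.95,0.05,0,-0.7]
    - [0,0.95,0.1,0,-0.7]
    - [0,0.9,0.2,0,-0.7]
    - [0,0.9,0.25,0,-0.7]
    - [0,0.9,0.3,0,-0.7]

```text
clock: 1.6
tcp_pos: [480.6, -67.2, 213.7]
tool_rot: [0.768, 0.641, 0.0, 0.0]
ft_force: [0.9, -0.3, 0.2]
grip_width: 1.003
gripper_force: 0.0
```

Call:
carry_out:
  plan:
    - [0,0.85,0.35,0,-0.7]
    - [0,0.8,0.45,0,-0.7]
    - [0,0.8,0.5,0,0]
    - [0,0,0,0,0]
    - [0,0,0,0,0]

```text
clock: 2.02
tcp_pos: [542.7, 24.5, 212.8]
tool_rot: [0.719, 0.695, -0.001, -0.0]
ft_force: [-0.2, -0.2, 0.4]
grip_width: 0.998
gripper_force: 0.0
```

```bash
python3 p.py 594,76.7,59,98
```

```text
at [542.7  24.5 212.8] hd 88.1 F [-0.2 -0.2  0.4] grip 94mm 0N t 2.0 q6 -0.03
594,76.7,59,98 -> x 1.35 y 1.24 z 3.84 turn -1.65
```

Call:
carry_out:
  plan:
    - [0,0.7,0.6,0,0]
    - [0,0.65,0.64,0,0]
    - [0,0,0,0.9,0]
    - [0,0,0,0,0]
    - [0,0,0,0,0]

```text
clock: 2.43
tcp_pos: [591.5, 73.8, 174.6]
tool_rot: [0.72, 0.693, -0.003, -0.002]
ft_force: [-0.1, -0.2, 0.6]
grip_width: 1.0
gripper_force: 0.0
```

```bash
python3 p.py 594,76.7,59,88
```

```text
at [591.5  73.8 174.6] hd 87.8 F [-0.1 -0.2  0.6] grip 94mm 0N t 2.4 q6 0.07
594,76.7,59,88 -> x 0.08 y 0.06 z 2.89 turn -0.03
```

Call:
carry_out:
  plan:
    - [0,0.08,0.06,0.9,0]
    - [0,0,0,0.9,0]
    - [0,0,0,0.8,0]
    - [0,0,0,0.29,0]
    - [0,0,0,0,0]

```text
clock: 2.85
tcp_pos: [594.1, 76.9, 59.7]
tool_rot: [0.721, 0.693, -0.002, -0.002]
ft_force: [-1.3, 0.6, -0.6]
grip_width: 1.001
gripper_force: 0.0
```

```bash
python3 p.py 594,76.7,59,88; python3 - <<'E'
from h import *
im=r.snapshot("side")["frame"][...,::-1]; cv2.imwrite("pics/g1.png",cv2.resize(im[100:320,150:400],None,fx=2.7,fy=2.7))
E
```

```text
at [594.1  76.9  59.7] hd 87.8 F [-1.3  0.6 -0.6] grip 94mm 0N t 2.9 q6 0.07
594,76.7,59,88 -> x -0.00 y -0.00 z 0.02 turn -0.04
```

View pics/g1.png

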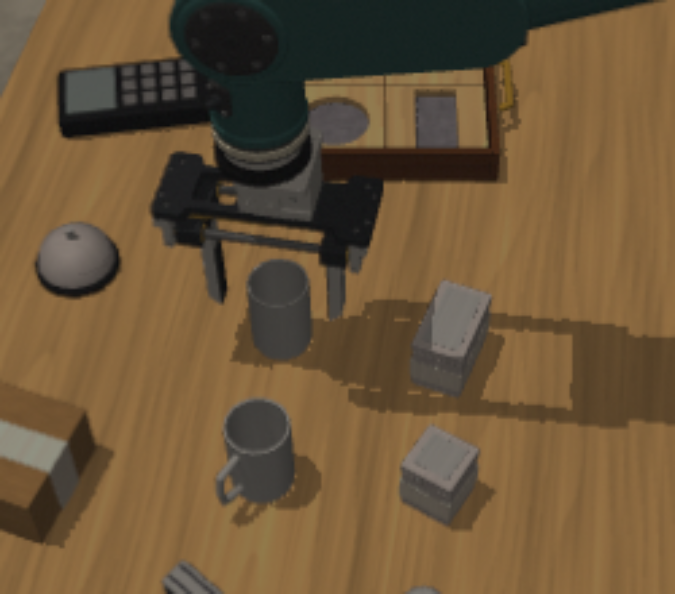

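The tumbler at about (280,310) in the crop stands between the two fingers at (215,270) and (335,290), with the mug well clear at (258,450). Closing the gripper.

Call:
carry_out:
  plan:
    - [1,0,0,0,0]
    - [1,0,0,0,0]
    - [1,0,0,0,0]
    - [1,0,0,0,0]
    - [1,0,0,0,0]

```text
clock: 3.32
tcp_pos: [597.1, 78.3, 63.2]
tool_rot: [0.72, 0.694, 0.001, 0.001]
ft_force: [0.0, 0.1, -0.3]
grip_width: 0.681
gripper_force: 0.0
```

Call:
carry_out:
  plan:
    - [1,0,0,0,0]
    - [1,0,0,0,0]
    - [1,0,0,-0.3,0]
    - [1,0,0,-0.7,0]
    - [1,0,0,-0.8,0]

```text
clock: 3.73
tcp_pos: [594.6, 78.2, 132.1]
tool_rot: [0.72, 0.694, -0.002, -0.002]
ft_force: [0.9, 0.7, -0.5]
grip_width: 0.554
gripper_force: 30.0
```

```bash
python3 p.py 594,76.7,150,88 589,-183,150,88 589,-183,76,88
```

```text
at [594.6  78.2 132.1] hd 87.9 F [ 0.9  0.7 -0.5] grip 52mm 30N t 3.7 q6 0.07
594,76.7,150,88 -> x -0.04 y -0.01 z -0.45 turn -0.02
589,-183,150,88 -> x -6.49 y 0.10 z -0.00 turn -0.00
589,-183,76,88 -> x 0.00 y 0.00 z 1.85 turn -0.00
```

Call:
carry_out:
  plan:
    - [1,-0.4,0,-0.2,0]
    - [1,-0.8,0,0,0]
    - [1,-0.9,0,0,0]
    - [1,-0.9,0,0,0]
    - [1,-0.9,0.05,0,0]

```text
clock: 4.15
tcp_pos: [592.4, -78.9, 142.6]
tool_rot: [0.72, 0.694, 0.0, 0.0]
ft_force: [0.5, 0.4, -0.8]
grip_width: 0.556
gripper_force: 30.0
```

Call:
carry_out:
  plan:
    - [1,-0.9,0.05,0,0]
    - [1,-0.9,0,0,0]
    - [1,-0.5,0,0,0]
    - [1,-0.3,0,0,0]
    - [1,0,0,0,0]

```text
clock: 4.57
tcp_pos: [590.6, -184.1, 141.9]
tool_rot: [0.721, 0.693, -0.0, 0.0]
ft_force: [-1.1, 0.9, -1.9]
grip_width: 0.557
gripper_force: 30.0
```

Call:
carry_out:
  plan:
    - [1,0,0,0,0]
    - [1,0,0,0,0]
    - [1,0,0,0,0]

```text
clock: 4.82
tcp_pos: [591.1, -179.9, 142.0]
tool_rot: [0.719, 0.695, 0.0, -0.0]
ft_force: [-0.5, 0.1, -1.3]
grip_width: 0.556
gripper_force: 30.0
```

```bash
python3 p.py 589,-183,80,88;python3 p.py 589,-183,80,88
```

```text
at [ 591.1 -179.9  142. ] hd 88.0 F [-0.5  0.1 -1.3] grip 52mm 30N t 4.8 q6 -0.35
589,-183,80,88 -> x -0.08 y -0.05 z 1.55 turn 0.00
at [ 591.1 -179.9  142. ] hd 88.0 F [-0.5  0.1 -1.3] grip 52mm 30N t 4.8 q6 -0.35
589,-183,80,88 -> x -0.08 y -0.05 z 1.55 turn 0.00
```

Call:
carry_out:
  plan:
    - [1,-0.08,-0.05,0.5,0]
    - [1,0,0,0.5,0]
    - [1,0,0,0.35,0]
    - [1,0,0,0,0]
    - [1,0,0,0,0]

```text
clock: 5.23
tcp_pos: [588.3, -183.3, 87.1]
tool_rot: [0.719, 0.695, -0.0, -0.001]
ft_force: [0.5, -0.5, -0.8]
grip_width: 0.558
gripper_force: 30.0
```

Call:
carry_out:
  plan:
    - [1,0,0,0,0]
    - [1,0,0,0,0]
    - [1,0,0,0,0]

```text
clock: 5.48
tcp_pos: [589.7, -184.9, 89.6]
tool_rot: [0.72, 0.694, 0.001, 0.001]
ft_force: [-0.4, -0.6, -1.9]
grip_width: 0.556
gripper_force: 30.0
```

```bash
python3 p.py 589,-183,78,88; python3 - <<'E'
from h import *
im=r.snapshot("side")["frame"][...,::-1]; cv2.imwrite("pics/g2.png",cv2.resize(im[40:220,200:400],None,fx=3.2,fy=3.2))
E
```

```text
at [ 589.7 -184.9   89.6] hd 87.9 F [-0.4 -0.6 -1.9] grip 52mm 30N t 5.5 q6 -0.36
589,-183,78,88 -> x 0.05 y -0.02 z 0.29 turn -0.01
```

View pics/g2.png

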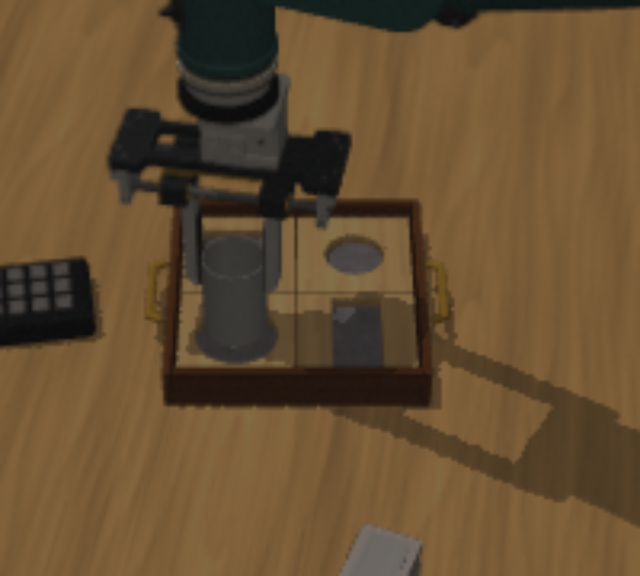

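The tumbler hangs upright over the big well, its foot at about (235,345) inside the well's rim. Lowering it slowly.

Call:
carry_out:
  plan:
    - [1,0,0,0.12,0]
    - [1,0,0,0.1,0]
    - [1,0,0,0,0]
    - [1,0,0,0,0]
    - [1,0,0,0,0]

```text
clock: 5.95
tcp_pos: [588.5, -184.8, 78.8]
tool_rot: [0.72, 0.694, -0.0, -0.0]
ft_force: [-0.3, 1.0, -0.8]
grip_width: 0.559
gripper_force: 30.0
```

Call:
carry_out:
  plan:
    - [1,0,0,0.06,0]
    - [1,0,0,0,0]
    - [1,0,0,0,0]
    - [1,0,0,0,0]

```text
clock: 6.28
tcp_pos: [588.9, -185.0, 78.1]
tool_rot: [0.72, 0.694, 0.0, 0.001]
ft_force: [-3.0, 0.5, 5.5]
grip_width: 0.558
gripper_force: 30.0
```

Call:
carry_out:
  plan:
    - [0.1,0,0,0,0]
    - [0.1,0,0,0,0]
    - [0.1,0,0,0,0]
    - [0.1,0,0,0,0]
    - [0.1,0,0,0,0]

```text
clock: 6.7
tcp_pos: [588.7, -184.8, 76.2]
tool_rot: [0.72, 0.694, -0.0, -0.0]
ft_force: [0.0, -0.3, 1.1]
grip_width: 0.871
gripper_force: 0.0
```

Call:
carry_out:
  plan:
    - [0.1,0,0,0,0]
    - [0.1,0,0,-0.3,0]
    - [0.1,0,0,-0.8,0]
    - [0.1,0,0,-0.9,0]
    - [0.1,0,0,-0.9,0]

```text
clock: 7.12
tcp_pos: [588.2, -184.6, 194.1]
tool_rot: [0.72, 0.694, -0.0, -0.001]
ft_force: [1.2, 0.0, 0.0]
grip_width: 0.903
gripper_force: 0.0
```

```bash
python3 p.py 432,352.5,195,88 432,352.5,49,88
```

```text
at [ 588.2 -184.6  194.1] hd 87.9 F [1.2 0.  0. ] grip 85mm 0N t 7.1 q6 -0.36
432,352.5,195,88 -> x 13.27 y -4.40 z -0.02 turn -0.02
432,352.5,49,88 -> x 0.00 y 0.00 z 3.65 turn -0.00
```

Call:
carry_out:
  plan:
    - [0.1,0.9,-0.3,0,0]
    - [0.1,0.9,-0.3,0,0]
    - [0.1,0.9,-0.3,0,0]
    - [0.1,0.9,-0.3,0,0]
    - [0.1,0.9,-0.3,0,0]

```text
clock: 7.53
tcp_pos: [534.9, -1.3, 194.0]
tool_rot: [0.72, 0.694, 0.001, 0.001]
ft_force: [-0.1, 0.3, -0.6]
grip_width: 0.899
gripper_force: 0.0
```

Call:
carry_out:
  plan:
    - [0.1,0.9,-0.3,0,0]
    - [0.1,0.9,-0.3,0,0]
    - [0.1,0.9,-0.3,0,0]
    - [0.1,0.9,-0.3,0,0]
    - [0.1,0.9,-0.3,0,0]

```text
clock: 7.95
tcp_pos: [481.4, 181.1, 194.0]
tool_rot: [0.72, 0.694, 0.001, 0.001]
ft_force: [0.8, 1.4, 0.1]
grip_width: 0.899
gripper_force: 0.0
```

Call:
carry_out:
  plan:
    - [0.1,0.9,-0.3,0,0]
    - [0.1,0.9,-0.3,0,0]
    - [0.1,0.9,-0.3,0,0]
    - [0.1,0.9,-0.3,0,0]
    - [0.1,0.6,-0.2,0,0]

```text
clock: 8.37
tcp_pos: [430.9, 352.4, 193.9]
tool_rot: [0.719, 0.695, 0.001, -0.0]
ft_force: [-0.1, 0.6, -0.9]
grip_width: 0.9
gripper_force: 0.0
```

Call:
carry_out:
  plan:
    - [0.1,0,0,0.8,0]
    - [0.1,0,0,0.5,0]
    - [0.1,0,0,0,0]
    - [0.1,0,0,0,0]
    - [0.1,0,0,0,0]

```text
clock: 8.78
tcp_pos: [433.1, 349.6, 142.5]
tool_rot: [0.72, 0.694, 0.001, 0.0]
ft_force: [-0.1, 0.2, 0.9]
grip_width: 0.899
gripper_force: 0.0
```

```bash
python3 p.py 432,352.5,49,88; python3 - <<'E'
from h import *
for n in("top","side"):
    s=r.snapshot(n);c=cloud(s); print(n,proj(s,[[589,-183,96],[432,352.5,75],[443,77,60]]).round())
    for k,o,zl in(("tumbler",(589,-183),60),("shaker",(432,352.5),50)):
        m=(np.hypot(c[...,0]-o[0],c[...,1]-o[1])<45)&(c[...,2]>zl)&(c[...,2]<105); q=c[m]; 
        if m.sum()>20: print(k,m.sum(),np.round(cv2.minAreaRect(q[:,:2].astype(np.float32))[:2],1),np.percentile(q[:,2],98).round(1))
    cv2.imwrite(f"pics/g3{n}.png",s["frame"][...,::-1])
E
```

```text
at [433.1 349.6 142.5] hd 87.9 F [-0.1  0.2  0.9] grip 85mm 0N t 8.8 q6 0.61
432,352.5,49,88 -> x 0.07 y -0.03 z 2.34 turn -0.02
top [[367. 176.]
 [120. 256.]
 [248. 248.]]
tumbler 283 [[ 589.5 -186.4]
 [  52.8   52.8]] 98.3
shaker 268 [[430.2 351.1]
 [ 36.3  35. ]] 76.5
side [[273. 125.]
 [307. 324.]
 [317. 218.]]
tumbler 411 [[ 591.6 -187.3]
 [  52.7   59.4]] 99.2
shaker 312 [[433.7 353.6]
 [ 35.6  35.4]] 76.8
```

View pics/g3side.png

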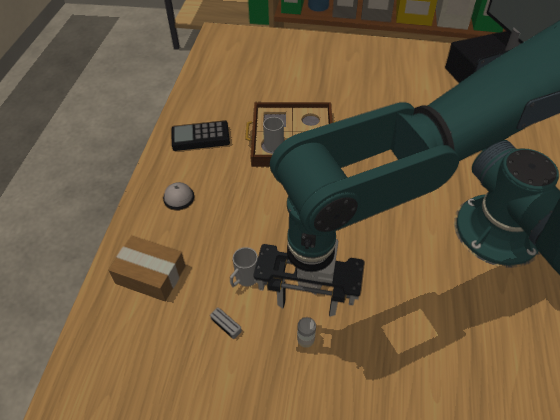

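The tumbler stands upright in the big well (273,135), and the gripper hangs over the shaker (307,330) at the right bearing. Descending.

Call:
carry_out:
  plan:
    - [0.1,0.06,0,0.8,0]
    - [0.1,0,0,0.8,0]
    - [0.1,0,0,0.5,0]
    - [0.1,0,0,0.2,0]
    - [0.1,0,0,0,0]

```text
clock: 9.3
tcp_pos: [431.8, 350.9, 47.4]
tool_rot: [0.72, 0.694, -0.001, -0.0]
ft_force: [0.4, 0.0, 0.0]
grip_width: 0.903
gripper_force: 0.0
```

Call:
carry_out:
  plan:
    - [0.1,0,0,0,0]
    - [0.1,0,0,0,0]
    - [0.1,0,0,0,0]

```text
clock: 9.55
tcp_pos: [433.9, 352.6, 51.1]
tool_rot: [0.72, 0.694, 0.002, 0.0]
ft_force: [1.1, 0.3, 0.6]
grip_width: 0.898
gripper_force: 0.0
```

```bash
python3 p.py 432,352.5,49,88
```

```text
at [433.9 352.6  51.1] hd 87.9 F [1.1 0.3 0.6] grip 84mm 0N t 9.6 q6 0.62
432,352.5,49,88 -> x -0.00 y -0.05 z 0.05 turn -0.02
```

Call:
carry_out:
  plan:
    - [1,0,0,0,0]
    - [1,0,0,0,0]
    - [1,0,0,0,0]
    - [1,0,0,0,0]
    - [1,0,0,0,0]

```text
clock: 9.97
tcp_pos: [432.4, 351.7, 48.7]
tool_rot: [0.72, 0.694, -0.0, 0.0]
ft_force: [-0.4, -0.3, -0.3]
grip_width: 0.582
gripper_force: 0.0
```

Call:
carry_out:
  plan:
    - [1,0,0,0,0]
    - [1,0,0,0,0]
    - [1,0,0,0,0]
    - [1,0,0,0,0]
    - [1,0,0,0,0]

```text
clock: 10.38
tcp_pos: [432.3, 351.6, 48.5]
tool_rot: [0.72, 0.694, -0.0, -0.0]
ft_force: [-0.4, 0.2, -0.0]
grip_width: 0.387
gripper_force: 30.0
```

Call:
carry_out:
  plan:
    - [1,0,0,-0.3,0]
    - [1,0,0,-0.7,0]
    - [1,0,0,-0.9,0]
    - [1,0,0,-0.9,0]
    - [1,0,0,-0.4,0]

```text
clock: 10.8
tcp_pos: [434.1, 352.8, 183.1]
tool_rot: [0.72, 0.694, 0.004, 0.001]
ft_force: [0.1, 0.2, -1.1]
grip_width: 0.385
gripper_force: 30.0
```

```bash
python3 p.py 502.5,-299,180,88 502.5,-299,66,88
```

```text
at [434.1 352.8 183.1] hd 87.9 F [ 0.1  0.2 -1.1] grip 36mm 30N t 10.8 q6 0.62
502.5,-299,180,88 -> x -16.22 y 2.31 z 0.08 turn -0.02
502.5,-299,66,88 -> x 0.00 y 0.00 z 2.85 turn -0.00
```

Call:
carry_out:
  plan:
    - [1,-0.5,0.1,0,0]
    - [1,-0.95,0.13,0,0]
    - [1,-0.95,0.13,0,0]
    - [1,-0.95,0.13,0,0]
    - [1,-0.95,0.13,0,0]

```text
clock: 11.22
tcp_pos: [450.6, 177.4, 177.4]
tool_rot: [0.72, 0.694, 0.0, 0.0]
ft_force: [1.2, 0.5, -0.4]
grip_width: 0.388
gripper_force: 30.0
```

Call:
carry_out:
  plan:
    - [1,-0.95,0.13,0,0]
    - [1,-0.95,0.13,0,0]
    - [1,-0.95,0.13,0,0]
    - [1,-0.95,0.13,0,0]
    - [1,-0.95,0.13,0,0]

```text
clock: 11.63
tcp_pos: [469.6, -13.8, 177.6]
tool_rot: [0.72, 0.694, 0.0, 0.001]
ft_force: [0.8, 0.3, -1.6]
grip_width: 0.387
gripper_force: 30.0
```

Call:
carry_out:
  plan:
    - [1,-0.95,0.13,0,0]
    - [1,-0.95,0.13,0,0]
    - [1,-0.95,0.13,0,0]
    - [1,-0.95,0.13,0,0]
    - [1,-0.95,0.13,0,0]

```text
clock: 12.05
tcp_pos: [488.6, -204.7, 177.6]
tool_rot: [0.72, 0.694, 0.0, 0.0]
ft_force: [0.3, 1.0, -1.9]
grip_width: 0.386
gripper_force: 30.0
```

Call:
carry_out:
  plan:
    - [1,-0.95,0.13,0,0]
    - [1,-0.9,0.13,0,0]
    - [1,-0.55,0.1,0,0]
    - [1,0,0,0,0]
    - [1,0,0,0,0]

```text
clock: 12.47
tcp_pos: [499.3, -300.2, 176.7]
tool_rot: [0.721, 0.693, 0.0, -0.0]
ft_force: [1.0, 1.0, -1.4]
grip_width: 0.388
gripper_force: 30.0
```

Call:
carry_out:
  plan:
    - [1,0,0,0,0]
    - [1,0,0,0.5,0]
    - [1,0,0,0.5,0]
    - [1,0,0,0,0]
    - [1,0,0,0,0]

```text
clock: 12.88
tcp_pos: [499.0, -297.3, 135.9]
tool_rot: [0.719, 0.695, -0.0, -0.002]
ft_force: [-0.1, 0.3, -1.6]
grip_width: 0.385
gripper_force: 30.0
```

Call:
carry_out:
  plan:
    - [1,0,0,0,0]
    - [1,0,0,0,0]

```text
clock: 13.05
tcp_pos: [500.5, -299.1, 138.7]
tool_rot: [0.72, 0.694, 0.0, 0.002]
ft_force: [-1.3, 0.6, -1.1]
grip_width: 0.382
gripper_force: 30.0
```

```bash
python3 p.py 502.5,-299,66,88
```

```text
at [ 500.5 -299.1  138.7] hd 87.9 F [-1.3  0.6 -1.1] grip 36mm 30N t 13.1 q6 -0.60
502.5,-299,66,88 -> x 0.01 y 0.05 z 1.82 turn -0.01
```

Call:
carry_out:
  plan:
    - [1,0,0.06,0.5,0]
    - [1,0,0,0.5,0]
    - [1,0,0,0.3,0]
    - [1,0,0,0.2,0]
    - [1,0,0,0,0]

```text
clock: 13.47
tcp_pos: [501.2, -298.6, 75.1]
tool_rot: [0.72, 0.694, -0.0, -0.002]
ft_force: [-0.7, -0.2, -2.3]
grip_width: 0.387
gripper_force: 30.0
```

Call:
carry_out:
  plan:
    - [1,0,0,0,0]
    - [1,0,0,0,0]
    - [1,0,0,0,0]

```text
clock: 13.72
tcp_pos: [502.9, -299.9, 78.3]
tool_rot: [0.72, 0.694, 0.0, 0.001]
ft_force: [-0.9, -0.2, -0.8]
grip_width: 0.388
gripper_force: 30.0
```

```bash
python3 p.py 502.5,-299,65,88; python3 - <<'E'
from h import *
im=r.snapshot("side")["frame"][...,::-1]; cv2.imwrite("pics/g4.png",cv2.resize(im[80:180,230:360],None,fx=5,fy=5))
E
```

```text
at [ 502.9 -299.9   78.3] hd 87.9 F [-0.9 -0.2 -0.8] grip 36mm 30N t 13.7 q6 -0.60
502.5,-299,65,88 -> x 0.02 y -0.01 z 0.33 turn -0.02
```

View pics/g4.png

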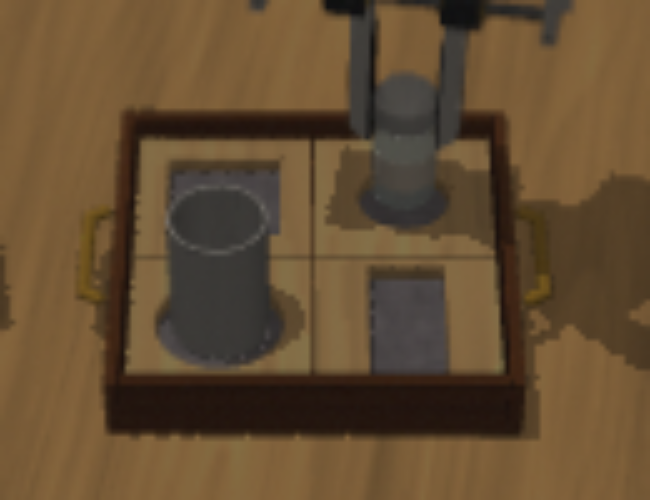

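The tumbler sits in its well (218,330) and the shaker hangs centred over the small well (403,200). Lowering the last 13 mm slowly.

Call:
carry_out:
  plan:
    - [1,0,0,0.12,0]
    - [1,0,0,0.12,0]
    - [1,0,0,0,0]
    - [1,0,0,0,0]
    - [1,0,0,0,0]

```text
clock: 14.18
tcp_pos: [502.0, -299.2, 66.8]
tool_rot: [0.72, 0.694, -0.0, -0.0]
ft_force: [-0.3, -1.1, -1.2]
grip_width: 0.387
gripper_force: 30.0
```

Call:
carry_out:
  plan:
    - [1,0,0,0.06,0]
    - [1,0,0,0,0]
    - [1,0,0,0,0]
    - [1,0,0,0,0]
    - [1,0,0,0,0]

```text
clock: 14.6
tcp_pos: [502.1, -299.3, 64.7]
tool_rot: [0.72, 0.694, -0.0, 0.0]
ft_force: [0.0, -0.1, -1.2]
grip_width: 0.387
gripper_force: 30.0
```

Call:
carry_out:
  plan:
    - [1,0,0,0.04,0]
    - [1,0,0,0,0]
    - [1,0,0,0,0]
    - [1,0,0,0,0]

```text
clock: 14.93
tcp_pos: [502.2, -299.6, 64.5]
tool_rot: [0.72, 0.694, -0.0, 0.001]
ft_force: [-2.7, 0.7, 5.5]
grip_width: 0.382
gripper_force: 30.0
```

Call:
carry_out:
  plan:
    - [0.2,0,0,0,0]
    - [0.2,0,0,0,0]
    - [0.2,0,0,0,0]
    - [0.2,0,0,0,0]
    - [0.2,0,0,0,0]

```text
clock: 15.35
tcp_pos: [502.0, -299.2, 62.7]
tool_rot: [0.72, 0.694, -0.0, -0.0]
ft_force: [-0.2, -0.3, 0.9]
grip_width: 0.705
gripper_force: 0.0
```

Call:
carry_out:
  plan:
    - [0.1,0,0,-0.3,0]
    - [0.1,0,0,-0.8,0]
    - [0.1,0,0,-0.9,0]
    - [0.1,0,0,-0.9,0]
    - [0.1,0,0,-0.3,0]

```text
clock: 15.77
tcp_pos: [504.2, -300.8, 198.9]
tool_rot: [0.72, 0.694, 0.001, 0.006]
ft_force: [-0.1, -1.3, 1.2]
grip_width: 0.899
gripper_force: 0.0
```

```bash
python3 p.py 436.2,216.5,185,66.5
```

```text
at [ 504.2 -300.8  198.9] hd 87.9 F [-0.1 -1.3  1.2] grip 85mm 0N t 15.8 q6 -0.60
436.2,216.5,185,66.5 -> x 12.86 y -2.18 z 0.35 turn 3.57
```

Call:
carry_out:
  plan:
    - [0.1,0.95,-0.16,0,0]
    - [0.1,0.95,-0.16,0,0]
    - [0.1,0.95,-0.16,0,0]
    - [0.1,0.95,-0.16,0,0]
    - [0.1,0.95,-0.16,0,0]

```text
clock: 16.18
tcp_pos: [476.4, -106.7, 191.1]
tool_rot: [0.72, 0.694, 0.0, 0.0]
ft_force: [1.4, 0.7, 1.1]
grip_width: 0.899
gripper_force: 0.0
```

Call:
carry_out:
  plan:
    - [0.1,0.95,-0.16,0,0]
    - [0.1,0.95,-0.16,0,0]
    - [0.1,0.95,-0.16,0,0]
    - [0.1,0.95,-0.16,0,0]
    - [0.1,0.95,-0.16,0,0]

```text
clock: 16.6
tcp_pos: [451.3, 84.5, 191.2]
tool_rot: [0.72, 0.694, 0.0, 0.0]
ft_force: [1.3, 0.5, 0.1]
grip_width: 0.9
gripper_force: 0.0
```

Call:
carry_out:
  plan:
    - [0.1,0.95,-0.16,0,0]
    - [0.1,0.95,-0.16,0,0]
    - [0.1,0.95,-0.16,0,0]
    - [0.1,0.5,-0.1,0,0.9]
    - [0.1,0,0,0.3,0.9]

```text
clock: 17.02
tcp_pos: [434.0, 222.0, 181.3]
tool_rot: [0.782, 0.624, 0.003, -0.0]
ft_force: [0.1, -0.2, 0.8]
grip_width: 0.903
gripper_force: 0.0
```

Call:
carry_out:
  plan:
    - [0.1,0,0,0.5,0.9]
    - [0.1,0,0,0.5,0.87]
    - [0.1,0,0,0,0]
    - [0.1,0,0,0,0]
    - [0.1,0,0,0,0]

```text
clock: 17.43
tcp_pos: [434.3, 217.6, 140.1]
tool_rot: [0.836, 0.549, 0.001, 0.0]
ft_force: [-0.9, -0.1, 0.2]
grip_width: 0.898
gripper_force: 0.0
```

```bash
python3 p.py 436.2,216.5,37,66.5; python3 - <<'E'
from h import *
for n in("top","side"):
    s=r.snapshot(n);c=cloud(s)
    for k,o,zl,zh in(("tumbler",(589,-183),60,105),("shaker",(502,-299),60,105),("sq",(436.2,216.5),50,72)):
        m=(np.hypot(c[...,0]-o[0],c[...,1]-o[1])<45)&(c[...,2]>zl)&(c[...,2]<zh); q=c[m]; 
        if m.sum()>20: print(n,k,m.sum(),np.round(cv2.minAreaRect(q[:,:2].astype(np.float32))[0],1),np.percentile(q[:,2],98).round(1))
E
```

```text
at [434.3 217.6 140.1] hd 66.6 F [-0.9 -0.1  0.2] grip 84mm 0N t 17.4 q6 0.76
436.2,216.5,37,66.5 -> x -0.01 y 0.05 z 2.58 turn 0.01
top tumbler 281 [ 589.9 -186.3] 97.9
top shaker 276 [ 502.  -297.8] 92.6
top sq 384 [435.5 215.9] 64.0
side tumbler 412 [ 591.3 -186.5] 98.0
side sq 459 [436.8 216.8] 63.4
```

Call:
carry_out:
  plan:
    - [0.1,0,0.05,0.8,0]
    - [0.1,0,0,0.8,0]
    - [0.1,0,0,0.6,0]
    - [0.1,0,0,0.35,0]
    - [0.1,0,0,0,0]

```text
clock: 17.95
tcp_pos: [433.7, 215.8, 34.4]
tool_rot: [0.836, 0.548, -0.003, -0.001]
ft_force: [1.1, -0.8, 0.6]
grip_width: 0.898
gripper_force: 0.0
```

Call:
carry_out:
  plan:
    - [0.1,0,0,0,0]
    - [0.1,0,0,0,0]
    - [0.1,0,0,0,0]

```text
clock: 18.2
tcp_pos: [437.4, 217.3, 39.4]
tool_rot: [0.836, 0.548, 0.002, 0.001]
ft_force: [0.3, 0.2, 0.2]
grip_width: 0.897
gripper_force: 0.0
```

```bash
python3 p.py 436.2,216.5,37,66.5
```

```text
at [437.4 217.3  39.4] hd 66.5 F [0.3 0.2 0.2] grip 84mm 0N t 18.2 q6 0.76
436.2,216.5,37,66.5 -> x -0.03 y -0.02 z 0.06 turn -0.00
```

Call:
carry_out:
  plan:
    - [1,0,0,0,0]
    - [1,0,0,0,0]
    - [1,0,0,0,0]
    - [1,0,0,0,0]
    - [1,0,0,0,0]

```text
clock: 18.62
tcp_pos: [435.7, 216.8, 37.2]
tool_rot: [0.836, 0.548, 0.0, 0.0]
ft_force: [0.2, -0.3, 0.1]
grip_width: 0.581
gripper_force: 0.0
```

Call:
carry_out:
  plan:
    - [1,0,0,0,0]
    - [1,0,0,0,0]
    - [1,0,0,0,0]
    - [1,0,0,0,0]
    - [1,0,0,0,0]

```text
clock: 19.03
tcp_pos: [435.7, 216.7, 37.0]
tool_rot: [0.836, 0.548, -0.0, 0.0]
ft_force: [-0.1, -0.1, 0.7]
grip_width: 0.497
gripper_force: 30.0
```

Call:
carry_out:
  plan:
    - [1,0,0,-0.3,0]
    - [1,0,0,-0.8,0]
    - [1,0,0,-0.9,0]
    - [1,0,0,-0.9,0]
    - [1,0,0,-0.7,0]

```text
clock: 19.45
tcp_pos: [436.0, 216.9, 183.6]
tool_rot: [0.836, 0.548, 0.001, 0.0]
ft_force: [0.1, -0.2, -0.2]
grip_width: 0.498
gripper_force: 30.0
```

```bash
python3 p.py 436.2,216.5,180,98.3 603.5,-284.5,180,98.3 603.5,-284.5,54,98.3
```

```text
at [436.  216.9 183.6] hd 66.5 F [ 0.1 -0.2 -0.2] grip 47mm 30N t 19.4 q6 0.76
436.2,216.5,180,98.3 -> x -0.01 y 0.01 z 0.09 turn -5.31
603.5,-284.5,180,98.3 -> x -13.00 y 2.33 z -0.00 turn -0.00
603.5,-284.5,54,98.3 -> x 0.00 y 0.00 z 3.15 turn -0.00
```

Call:
carry_out:
  plan:
    - [1,0,0,0,-0.9]
    - [1,0,0,0,-0.9]
    - [1,0,0,0,-0.9]
    - [1,0,0,0,-0.9]
    - [1,0,0,0,-0.9]

```text
clock: 19.87
tcp_pos: [435.4, 216.7, 180.6]
tool_rot: [0.684, 0.73, -0.0, -0.0]
ft_force: [0.1, -0.0, -0.9]
grip_width: 0.493
gripper_force: 30.0
```

Call:
carry_out:
  plan:
    - [1,0,0,0,-0.8]
    - [1,-0.5,0.1,0,0]
    - [1,-0.9,0.16,0,0]
    - [1,-0.95,0.17,0,0]
    - [1,-0.95,0.17,0,0]

```text
clock: 20.28
tcp_pos: [478.3, 88.6, 180.6]
tool_rot: [0.654, 0.757, -0.0, -0.0]
ft_force: [1.3, 0.4, -1.1]
grip_width: 0.498
gripper_force: 30.0
```

Call:
carry_out:
  plan:
    - [1,-0.95,0.17,0,0]
    - [1,-0.95,0.17,0,0]
    - [1,-0.95,0.17,0,0]
    - [1,-0.95,0.17,0,0]
    - [1,-0.95,0.17,0,0]

```text
clock: 20.7
tcp_pos: [539.4, -95.4, 180.6]
tool_rot: [0.654, 0.756, -0.0, -0.0]
ft_force: [0.4, 1.3, -0.3]
grip_width: 0.492
gripper_force: 30.0
```

Call:
carry_out:
  plan:
    - [1,-0.95,0.17,0,0]
    - [1,-0.95,0.17,0,0]
    - [1,-0.95,0.17,0,0]
    - [1,-0.75,0.13,0,0]
    - [1,-0.4,0.1,0,0]

```text
clock: 21.12
tcp_pos: [591.6, -251.6, 179.5]
tool_rot: [0.656, 0.755, -0.001, -0.0]
ft_force: [0.3, 0.1, -0.6]
grip_width: 0.499
gripper_force: 30.0
```

Call:
carry_out:
  plan:
    - [1,0,0,0,0]
    - [1,0,0,0,0]
    - [1,0,0,0,0]
    - [1,0,0,0,0]

```text
clock: 21.45
tcp_pos: [591.5, -246.2, 181.1]
tool_rot: [0.654, 0.757, 0.0, -0.0]
ft_force: [1.1, 0.0, -0.6]
grip_width: 0.499
gripper_force: 30.0
```

```bash
python3 p.py 603.5,-284.5,54,98.3
```

```text
at [ 591.5 -246.2  181.1] hd 98.4 F [ 1.1  0.  -0.6] grip 47mm 30N t 21.4 q6 -0.63
603.5,-284.5,54,98.3 -> x -0.99 y 0.16 z 3.18 turn 0.01
```

Call:
carry_out:
  plan:
    - [1,-0.5,0.08,0,0]
    - [1,-0.5,0.08,0,0]
    - [1,0,0,0.3,0]
    - [1,0,0,0.8,0]
    - [1,0,0,0.8,0]

```text
clock: 21.87
tcp_pos: [605.0, -285.6, 106.6]
tool_rot: [0.654, 0.757, 0.001, 0.003]
ft_force: [-0.3, -0.2, -1.9]
grip_width: 0.497
gripper_force: 30.0
```

Call:
carry_out:
  plan:
    - [1,0,0,0.6,0]
    - [1,0,0,0.3,0]
    - [1,0,0,0,0]
    - [1,0,0,0,0]
    - [1,0,0,0,0]

```text
clock: 22.28
tcp_pos: [605.1, -286.4, 71.7]
tool_rot: [0.654, 0.756, 0.0, 0.002]
ft_force: [0.3, 0.5, -1.6]
grip_width: 0.494
gripper_force: 30.0
```

```bash
python3 p.py 603.5,-284.5,54,98.3; python3 - <<'E'
from h import *
im=r.snapshot("top")["frame"][...,::-1]; cv2.imwrite("pics/g5.png",cv2.resize(im[130:270,310:460],None,fx=4,fy=4))
E
```

```text
at [ 605.1 -286.4   71.7] hd 98.3 F [ 0.3  0.5 -1.6] grip 46mm 30N t 22.3 q6 -0.67
603.5,-284.5,54,98.3 -> x 0.05 y -0.03 z 0.44 turn 0.00
```

View pics/g5.png

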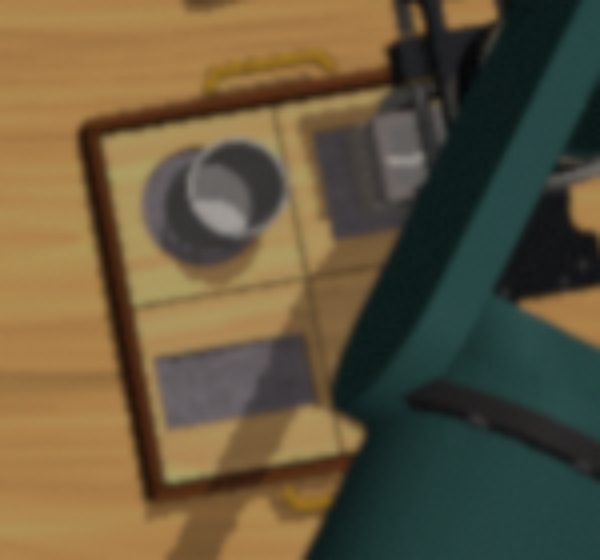

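The tin (400,150) hangs square to the well at (345,180), shifted right only by parallax. Lowering it.

Call:
carry_out:
  plan:
    - [1,0.04,-0.02,0.15,0]
    - [1,0,0,0.15,0]
    - [1,0,0,0.06,0]
    - [1,0,0,0,0]
    - [1,0,0,0,0]

```text
clock: 22.75
tcp_pos: [602.5, -284.7, 54.2]
tool_rot: [0.654, 0.756, -0.0, -0.0]
ft_force: [0.2, -0.4, -1.1]
grip_width: 0.498
gripper_force: 30.0
```

Call:
carry_out:
  plan:
    - [1,0,0,0,0]
    - [1,0,0,0,0]
    - [1,0,0,0.06,0]
    - [1,0,0,0,0]
    - [1,0,0,0,0]

```text
clock: 23.17
tcp_pos: [603.2, -285.2, 53.0]
tool_rot: [0.654, 0.756, 0.0, 0.001]
ft_force: [0.7, -0.6, 2.1]
grip_width: 0.499
gripper_force: 30.0
```

Call:
carry_out:
  plan:
    - [1,0,0,0,0]
    - [1,0,0,0,0]

```text
clock: 23.33
tcp_pos: [603.2, -285.2, 53.0]
tool_rot: [0.654, 0.756, 0.0, 0.001]
ft_force: [0.7, 0.5, 2.3]
grip_width: 0.496
gripper_force: 30.0
```

Call:
carry_out:
  plan:
    - [0.2,0,0,0,0]
    - [0.2,0,0,0,0]
    - [0.2,0,0,0,0]
    - [0.2,0,0,0,0]
    - [0.2,0,0,0,0]

```text
clock: 23.75
tcp_pos: [602.6, -284.7, 51.9]
tool_rot: [0.654, 0.756, -0.0, -0.0]
ft_force: [-0.4, -0.9, -0.2]
grip_width: 0.791
gripper_force: 0.0
```

Call:
carry_out:
  plan:
    - [0.2,0,0,-0.3,0]
    - [0.2,0,0,-0.8,0]
    - [0.2,0,0,-0.9,0]
    - [0.2,0,0,-0.9,0]
    - [0.2,0,0,-0.4,0]

```text
clock: 24.17
tcp_pos: [604.5, -285.7, 191.9]
tool_rot: [0.654, 0.756, 0.001, 0.005]
ft_force: [0.6, 0.2, 0.5]
grip_width: 0.798
gripper_force: 0.0
```

```bash
python3 p.py 603.2,346.2,180,145.5 603.2,346.2,21,145.5; python3 - <<'E'
from h import *
for n in("top","side"):
    s=r.snapshot(n);c=cloud(s)
    m=(np.hypot(c[...,0]-603,c[...,1]-346)<50)&(c[...,2]>16)&(c[...,2]<35); q=c[m].astype(np.float32)
    print(n,m.sum(),cv2.minAreaRect(q[:,:2]),np.percentile(q[:,2],98))
E
```

```text
at [ 604.5 -285.7  191.9] hd 98.3 F [0.6 0.2 0.5] grip 75mm 0N t 24.2 q6 -0.67
603.2,346.2,180,145.5 -> x 15.64 y 2.24 z 0.30 turn -7.87
603.2,346.2,21,145.5 -> x 0.00 y 0.00 z 3.98 turn -0.00Traceback (most recent call last):
  File "<stdin>", line 5, in <module>
cv2.error: OpenCV(4.12.0) /io/opencv/modules/imgproc/src/convhull.cpp:143: error: (-215:Assertion failed) total >= 0 && (depth == CV_32F || depth == CV_32S) in function 'convexHull'
```

Call:
carry_out:
  plan:
    - [0.3,0.95,0.14,0,0]
    - [0.3,0.95,0.14,0,0]
    - [0.3,0.95,0.14,0,0]
    - [0.3,0.95,0.14,0,0]
    - [0.3,0.95,0.14,0,0]

```text
clock: 24.63
tcp_pos: [602.4, -91.1, 183.7]
tool_rot: [0.655, 0.756, -0.0, -0.0]
ft_force: [0.8, -1.2, -0.1]
grip_width: 0.697
gripper_force: 0.0
```

Call:
carry_out:
  plan:
    - [0.3,0.95,0.14,0,0]
    - [0.3,0.95,0.14,0,0]
    - [0.3,0.95,0.14,0,0]
    - [0.3,0.95,0.14,0,0]
    - [0.3,0.95,0.14,0,0]

```text
clock: 25.05
tcp_pos: [602.8, 101.1, 183.8]
tool_rot: [0.654, 0.756, -0.0, -0.0]
ft_force: [0.5, 0.0, 0.3]
grip_width: 0.7
gripper_force: 0.0
```

Call:
carry_out:
  plan:
    - [0.3,0.95,0.14,0,0]
    - [0.3,0.95,0.14,0,0]
    - [0.3,0.95,0.14,0,0]
    - [0.3,0.95,0.14,0,0]
    - [0.3,0.95,0.14,0,0]

```text
clock: 25.47
tcp_pos: [603.2, 293.1, 183.6]
tool_rot: [0.654, 0.756, -0.001, -0.0]
ft_force: [1.5, -0.1, 0.5]
grip_width: 0.7
gripper_force: 0.0
```

Call:
carry_out:
  plan:
    - [0.3,0.95,0.14,0,0]
    - [0.3,0.45,0,0,0]
    - [0.3,0,0,0,-0.9]
    - [0.3,0,0,0,-0.9]
    - [0.3,0,0,0,-0.9]

```text
clock: 25.88
tcp_pos: [600.7, 348.3, 183.1]
tool_rot: [0.539, 0.843, -0.001, -0.0]
ft_force: [0.1, -0.2, -0.3]
grip_width: 0.7
gripper_force: 0.0
```

Call:
carry_out:
  plan:
    - [0.3,0,0,0.3,-0.9]
    - [0.3,0,0,0.5,-0.9]
    - [0.3,0,0,0.5,-0.9]
    - [0.3,0,0,0.3,-0.9]
    - [0.3,0,0,0,-0.9]

```text
clock: 26.3
tcp_pos: [598.9, 346.4, 114.7]
tool_rot: [0.328, 0.945, -0.003, -0.003]
ft_force: [-0.1, 0.3, -0.4]
grip_width: 0.697
gripper_force: 0.0
```

Call:
carry_out:
  plan:
    - [0.3,0,0,0,-0.67]
    - [0.3,0,0,0,0]
    - [0.3,0,0,0,0]
    - [0.3,0,0,0,0]
    - [0.3,0,0,0,0]

```text
clock: 26.72
tcp_pos: [601.4, 347.6, 120.4]
tool_rot: [0.297, 0.955, 0.0, 0.0]
ft_force: [0.5, 0.3, 0.2]
grip_width: 0.701
gripper_force: 0.0
```

```bash
python3 p.py 603.2,346.2,21,145.5; python3 - <<'E'
from h import *
for n in("top","side"):
    s=r.snapshot(n);c=cloud(s)
    for k,o,zl,zh in(("tumbler",(589,-183),60,105),("shaker",(502,-299),60,105),("sq",(603,-285),60,90),("mt",(603,346),16,35),("mug",(582,222),50,90),("obl",(443,77),50,75)):
        m=(np.hypot(c[...,0]-o[0],c[...,1]-o[1])<50)&(c[...,2]>zl)&(c[...,2]<zh); q=c[m].astype(np.float32)
        if m.sum()>20: print(n,k,m.sum(),cv2.minAreaRect(q[:,:2].copy()),np.percentile(q[:,2],98).round(1))
E
```

```text
at [601.4 347.6 120.4] hd 145.4 F [0.5 0.3 0.2] grip 66mm 0N t 26.7 q6 -0.52
603.2,346.2,21,145.5 -> x -0.06 y -0.00 z 2.49 turn -0.01
top tumbler 283 ((589.4207153320312, -186.574951171875), (53.059226989746094, 52.905670166015625), 88.46540069580078) 97.9
top shaker 275 ((502.07330322265625, -298.1679992675781), (34.556236267089844, 34.34698486328125), 86.67176818847656) 92.4
top sq 500 ((604.280517578125, -286.2549743652344), (46.81385803222656, 47.639835357666016), 7.864943981170654) 80.0
top mt 133 ((601.8028564453125, 343.4362487792969), (24.782550811767578, 71.0216293334961), 58.73063659667969) 26.4
top mug 269 ((581.4627075195312, 229.29457092285156), (52.128990173339844, 69.13521575927734), 1.6930475234985352) 82.7
top obl 749 ((442.77978515625, 77.27633666992188), (77.24231719970703, 46.94602966308594), 76.49361419677734) 64.0
side shaker 179 ((503.37005615234375, -295.590576171875), (38.380165100097656, 34.19833755493164), 82.46373748779297) 93.4
side sq 252 ((606.5458374023438, -284.8420104980469), (46.800289154052734, 54.40630340576172), 8.995015144348145) 81.1
side mt 423 ((604.13525390625, 346.7343444824219), (27.853317260742188, 72.0562973022461), 56.96705627441406) 28.4
side mug 157 ((574.5521240234375, 223.4090576171875), (55.82710266113281, 36.66677474975586), 85.11697387695312) 80.7
side obl 590 ((444.0704345703125, 78.36408996582031), (78.73485565185547, 47.80329513549805), 76.64077758789062) 64.6
```

Call:
carry_out:
  plan:
    - [0.3,-0.05,0,0.8,-0.1]
    - [0.3,0,0,0.8,0]
    - [0.3,0,0,0.5,0]
    - [0.3,0,0,0.25,0]
    - [0.3,0,0,0.1,0]

```text
clock: 27.23
tcp_pos: [601.7, 345.7, 19.5]
tool_rot: [0.292, 0.956, -0.002, -0.002]
ft_force: [0.1, -0.3, -0.6]
grip_width: 0.696
gripper_force: 0.0
```

Call:
carry_out:
  plan:
    - [0.3,0,0,0,0]
    - [0.3,0,0,0,0]
    - [0.3,0,0,0,0]
    - [0.3,0,0,0,0]
    - [0.3,0,0,0,0]

```text
clock: 27.65
tcp_pos: [603.9, 346.8, 24.0]
tool_rot: [0.292, 0.957, 0.001, 0.001]
ft_force: [0.1, -0.8, -0.5]
grip_width: 0.7
gripper_force: 0.0
```

```bash
python3 p.py 603.2,346.2,21,146; python3 - <<'E'
from h import *
im=r.snapshot("side")["frame"][...,::-1]; cv2.imwrite("pics/g6.png",cv2.resize(im[230:350,160:320],None,fx=4.5,fy=4.5))
E
```

```text
at [603.9 346.8  24. ] hd 146.1 F [ 0.1 -0.8 -0.5] grip 66mm 0N t 27.6 q6 -0.54
603.2,346.2,21,146 -> x 0.01 y -0.02 z 0.08 turn 0.01
```

View pics/g6.png

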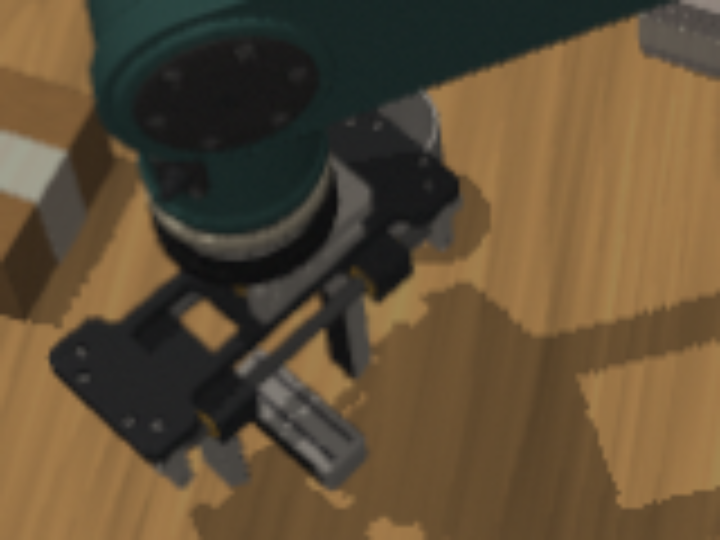

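The multi-tool (310,425) lies between the fingers at (225,460) and (350,340), square to them; the mug is behind, at (425,120). Closing.

Call:
carry_out:
  plan:
    - [1,0,0,0.03,0]
    - [1,0,0,0,0]
    - [1,0,0,0,0]
    - [1,0,0,0,0]
    - [1,0,0,0,0]

```text
clock: 28.12
tcp_pos: [603.0, 346.4, 20.9]
tool_rot: [0.292, 0.957, -0.0, -0.0]
ft_force: [-0.8, -0.1, -0.1]
grip_width: 0.38
gripper_force: 0.0
```

Call:
carry_out:
  plan:
    - [1,0,0,0,0]
    - [1,0,0,0,0]
    - [1,0,0,0,0]
    - [1,0,0,0,0]

```text
clock: 28.45
tcp_pos: [603.0, 346.3, 21.0]
tool_rot: [0.292, 0.957, -0.0, -0.0]
ft_force: [0.1, 0.3, -0.4]
grip_width: 0.272
gripper_force: 30.0
```

Call:
carry_out:
  plan:
    - [1,0,0,-0.3,0]
    - [1,0,0,-0.6,0]
    - [1,0,0,-0.9,0]
    - [1,0,0,-0.9,0]
    - [1,0,0,-0.9,0]

```text
clock: 28.87
tcp_pos: [602.6, 346.3, 166.9]
tool_rot: [0.292, 0.957, -0.0, -0.0]
ft_force: [1.8, -0.1, -1.0]
grip_width: 0.273
gripper_force: 30.0
```

```bash
python3 p.py 603.2,346.2,170,98.3 487.5,-198.5,170,98.3 487.5,-198.5,37,98.3
```

```text
at [602.6 346.3 166.9] hd 146.1 F [ 1.8 -0.1 -1. ] grip 26mm 30N t 28.9 q6 -0.54
603.2,346.2,170,98.3 -> x -0.01 y 0.01 z -0.08 turn 7.97
487.5,-198.5,170,98.3 -> x -13.06 y -4.83 z -0.00 turn -0.00
487.5,-198.5,37,98.3 -> x 0.00 y 0.00 z 3.33 turn -0.00
```

Call:
carry_out:
  plan:
    - [1,0,0,0,0.9]
    - [1,0,0,0,0.9]
    - [1,0,0,0,0.9]
    - [1,0,0,0,0.9]
    - [1,0,0,0,0.9]

```text
clock: 29.28
tcp_pos: [603.0, 346.5, 165.9]
tool_rot: [0.509, 0.861, 0.0, 0.0]
ft_force: [-0.3, -0.5, -1.2]
grip_width: 0.273
gripper_force: 30.0
```

Call:
carry_out:
  plan:
    - [1,0,0,0,0.9]
    - [1,0,0,0,0.9]
    - [1,0,0,0,0.9]
    - [1,0,0,0,0.77]
    - [1,-0.5,-0.2,0,0]

```text
clock: 29.7
tcp_pos: [597.9, 328.3, 165.0]
tool_rot: [0.654, 0.756, 0.001, -0.001]
ft_force: [-0.4, -0.4, -1.4]
grip_width: 0.278
gripper_force: 30.0
```

Call:
carry_out:
  plan:
    - [1,-0.9,-0.33,0,0]
    - [1,-0.9,-0.33,0,0]
    - [1,-0.9,-0.33,0,0]
    - [1,-0.9,-0.33,0,0]
    - [1,-0.9,-0.33,0,0]

```text
clock: 30.12
tcp_pos: [557.9, 136.4, 165.9]
tool_rot: [0.654, 0.756, 0.0, 0.0]
ft_force: [1.0, -0.0, -1.9]
grip_width: 0.273
gripper_force: 30.0
```

Call:
carry_out:
  plan:
    - [1,-0.9,-0.33,0,0]
    - [1,-0.9,-0.33,0,0]
    - [1,-0.9,-0.33,0,0]
    - [1,-0.9,-0.33,0,0]
    - [1,-0.9,-0.33,0,0]

```text
clock: 30.53
tcp_pos: [518.5, -51.4, 166.1]
tool_rot: [0.654, 0.756, 0.0, 0.001]
ft_force: [0.2, -1.1, -1.5]
grip_width: 0.272
gripper_force: 30.0
```

Call:
carry_out:
  plan:
    - [1,-0.9,-0.33,0,0]
    - [1,-0.9,-0.33,0,0]
    - [1,-0.8,-0.33,0,0]
    - [1,-0.6,-0.2,0,0]
    - [1,-0.3,-0.1,0,0]

```text
clock: 30.95
tcp_pos: [487.4, -198.7, 165.9]
tool_rot: [0.656, 0.755, -0.0, 0.001]
ft_force: [0.8, 1.2, -0.5]
grip_width: 0.269
gripper_force: 30.0
```

Call:
carry_out:
  plan:
    - [1,0,0,0,0]
    - [1,0,0,0,0]
    - [1,0,0,0,0]
    - [1,0,0,0,0]

```text
clock: 31.28
tcp_pos: [488.7, -194.1, 165.2]
tool_rot: [0.653, 0.757, 0.0, -0.0]
ft_force: [-0.1, -0.5, -1.0]
grip_width: 0.274
gripper_force: 30.0
```

```bash
python3 p.py 487.5,-198.5,37,98.3
```

```text
at [ 488.7 -194.1  165.2] hd 98.4 F [-0.1 -0.5 -1. ] grip 26mm 30N t 31.3 q6 -0.63
487.5,-198.5,37,98.3 -> x -0.10 y -0.05 z 3.21 turn 0.02
```

Call:
carry_out:
  plan:
    - [1,-0.08,-0.04,0.5,0]
    - [1,0,0,0.7,0]
    - [1,0,0,0.7,0]
    - [1,0,0,0.5,0]
    - [1,0,0,0.3,0]

```text
clock: 31.7
tcp_pos: [485.9, -196.8, 54.1]
tool_rot: [0.653, 0.757, -0.0, -0.002]
ft_force: [-0.1, -0.2, -1.3]
grip_width: 0.275
gripper_force: 30.0
```

Call:
carry_out:
  plan:
    - [1,0,0,0,0]
    - [1,0,0,0,0]
    - [1,0,0,0,0]
    - [1,0,0,0,0]
    - [1,0,0,0,0]

```text
clock: 32.12
tcp_pos: [488.3, -199.6, 58.9]
tool_rot: [0.654, 0.756, 0.0, 0.002]
ft_force: [0.5, 0.2, -0.6]
grip_width: 0.274
gripper_force: 30.0
```

```bash
python3 p.py 487.5,-198.5,37,98.3; python3 - <<'E'
from h import *
im=r.snapshot("side")["frame"][...,::-1]; cv2.imwrite("pics/g7.png",cv2.resize(im[80:180,230:360],None,fx=5,fy=5))
E
```

```text
at [ 488.3 -199.6   58.9] hd 98.3 F [ 0.5  0.2 -0.6] grip 26mm 30N t 32.1 q6 -0.64
487.5,-198.5,37,98.3 -> x 0.03 y -0.01 z 0.55 turn -0.00
```

View pics/g7.png

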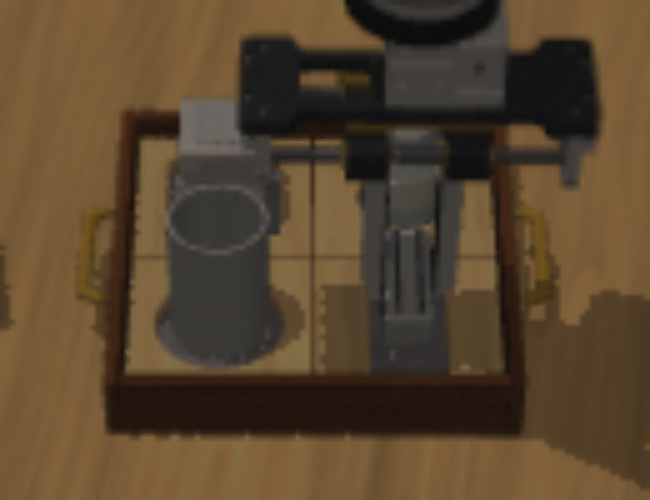

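The multi-tool (408,275) lines up with the slot (408,320), its offset upwards in the picture matching its height above the floor. Lowering in small steps.

Call:
carry_out:
  plan:
    - [1,0,0,0.15,0]
    - [1,0,0,0.15,0]
    - [1,0,0,0,0]
    - [1,0,0,0,0]
    - [1,0,0,0,0]

```text
clock: 32.58
tcp_pos: [486.9, -199.1, 44.8]
tool_rot: [0.654, 0.756, -0.0, -0.0]
ft_force: [-0.3, -0.6, -0.5]
grip_width: 0.268
gripper_force: 30.0
```

Call:
carry_out:
  plan:
    - [1,0,0,0,0]
    - [1,0,0,0.1,0]
    - [1,0,0,0,0]
    - [1,0,0,0,0]
    - [1,0,0,0,0]

```text
clock: 33.0
tcp_pos: [487.1, -199.1, 41.0]
tool_rot: [0.654, 0.756, -0.0, -0.0]
ft_force: [0.5, 0.8, -0.5]
grip_width: 0.272
gripper_force: 30.0
```

```bash
python3 p.py 487.5,-198.5,37,98.3
```

```text
at [ 487.1 -199.1   41. ] hd 98.3 F [ 0.5  0.8 -0.5] grip 26mm 30N t 33.0 q6 -0.64
487.5,-198.5,37,98.3 -> x 0.01 y 0.01 z 0.10 turn -0.01
```

Call:
carry_out:
  plan:
    - [1,0,0,0.06,0]
    - [1,0,0,0,0]
    - [1,0,0,0,0]
    - [1,0,0,0,0]

```text
clock: 33.33
tcp_pos: [487.1, -199.1, 38.6]
tool_rot: [0.654, 0.756, -0.0, -0.0]
ft_force: [-0.2, 0.1, -0.9]
grip_width: 0.271
gripper_force: 30.0
```

Call:
carry_out:
  plan:
    - [1,0,0,0.04,0]
    - [1,0,0,0,0]
    - [1,0,0,0,0]
    - [1,0,0,0,0]

```text
clock: 33.67
tcp_pos: [487.1, -199.1, 37.0]
tool_rot: [0.654, 0.756, -0.0, -0.0]
ft_force: [-0.2, 0.2, -1.2]
grip_width: 0.274
gripper_force: 30.0
```

Call:
carry_out:
  plan:
    - [1,0,0,0.02,0]
    - [1,0,0,0,0]
    - [1,0,0,0,0]
    - [1,0,0,0,0]

```text
clock: 34.0
tcp_pos: [487.2, -199.2, 36.9]
tool_rot: [0.654, 0.756, -0.0, 0.0]
ft_force: [-1.4, 1.6, 3.2]
grip_width: 0.276
gripper_force: 30.0
```

Call:
carry_out:
  plan:
    - [0.5,0,0,0,0]
    - [0.5,0,0,0,0]
    - [0.5,0,0,0,0]
    - [0.5,0,0,0,0]

```text
clock: 34.33
tcp_pos: [487.1, -199.1, 35.9]
tool_rot: [0.654, 0.756, -0.0, -0.0]
ft_force: [0.0, -0.1, -0.3]
grip_width: 0.489
gripper_force: 0.0
```

Call:
carry_out:
  plan:
    - [0.5,0,0,-0.3,0]
    - [0.5,0,0,-0.8,0]
    - [0.5,0,0,-0.9,0]
    - [0.5,0,0,-0.9,0]
    - [0.5,0,0,-0.9,0]

```text
clock: 34.75
tcp_pos: [486.9, -199.0, 190.7]
tool_rot: [0.654, 0.756, 0.0, 0.0]
ft_force: [0.6, -0.9, -0.5]
grip_width: 0.504
gripper_force: 0.0
```

Call:
carry_out:
  plan:
    - [0.5,0.9,0,0,0]
    - [0.5,0.9,0,0,0]
    - [0.5,0.9,0,0,0]
    - [0.5,0.9,0,0,0]
    - [0.5,0.9,0,0,0]

```text
clock: 35.17
tcp_pos: [460.9, -19.6, 189.4]
tool_rot: [0.655, 0.756, 0.0, 0.001]
ft_force: [0.6, 0.2, -0.2]
grip_width: 0.5
gripper_force: 0.0
```

Call:
carry_out:
  plan:
    - [0.5,0.5,0,0,0]
    - [0.5,0,0,0,0]
    - [0.5,0,0,0,0]
    - [0.5,0,0,0,0]
    - [0.5,0,0,0,0]

```text
clock: 35.58
tcp_pos: [458.6, -2.3, 188.5]
tool_rot: [0.655, 0.756, -0.0, 0.0]
ft_force: [-0.2, -0.1, -0.0]
grip_width: 0.501
gripper_force: 0.0
```

```bash
python3 p.py; python3 - <<'E'
from h import *
s=r.snapshot("top");c=cloud(s)
for k,o,zl,zh in(("tumbler",(589,-183),60,105),("shaker",(502,-299),60,105),("sq",(603,-285),60,90),("mt",(487,-199),31,60),("mug",(582,222),50,90),("obl",(443,77),50,75)):
        m=(np.abs(c[...,:2]-o).max(-1)<45)&(c[...,2]>zl)&(c[...,2]<zh); q=c[m].astype(np.float32)
        if m.sum()>20: print(k,m.sum(),cv2.minAreaRect(q[:,:2].copy()),np.percentile(q[:,2],[50,98]).round(1))
im=s["frame"][...,::-1]; a=cv2.resize(im[130:270,320:450],(390,420)); t=r.snapshot("side")["frame"][...,::-1]; b=cv2.resize(t[80:180,230:360],(410,315))
o=np.zeros((420,800,3),np.uint8);o[:,:390]=a;o[:315,390:]=b;cv2.imwrite("pics/end.png",o)
E
```

```text
at [458.6  -2.3 188.5] hd 98.2 F [-0.2 -0.1 -0. ] grip 47mm 0N t 35.6 q6 -0.27
tumbler 280 ((589.2417602539062, -186.44020080566406), (53.0284538269043, 52.584678649902344), 76.04718017578125) [86.7 97.9]
shaker 275 ((502.115234375, -297.61480712890625), (34.310157775878906, 34.336856842041016), 87.1779556274414) [87.9 92. ]
sq 496 ((604.2319946289062, -285.9432067871094), (46.84169387817383, 47.53706741333008), 7.817183017730713) [76.2 79.8]
mt 373 ((488.4839172363281, -197.22080993652344), (26.33418846130371, 71.68525695800781), 8.54573917388916) [40.1 43.6]
mug 268 ((581.6322631835938, 229.36468505859375), (52.56334686279297, 69.50912475585938), 1.890010952949524) [70.6 82.2]
```

View pics/end.png

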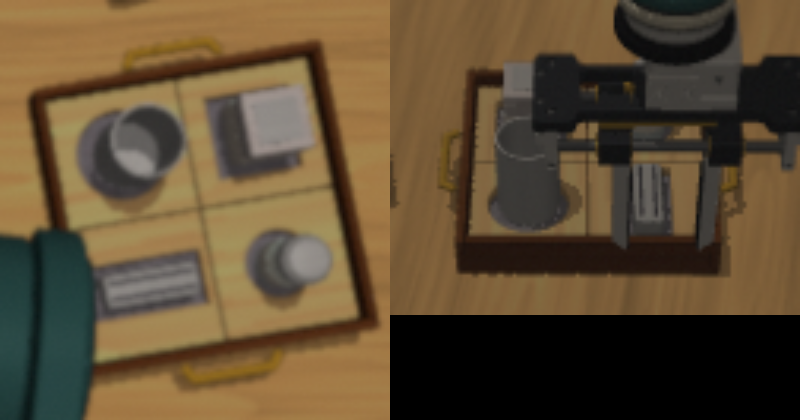

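All four items are upright in their wells: tumbler (130,150), tin (265,125), shaker (290,260) and multi-tool (150,285), with tops at the expected heights. The gripper is clear, so I'm handing in.

```bash
python3 -c "
from station import r
print(r.finish_job())"
```

```text
the job is handed in; nothing more can be done
None
```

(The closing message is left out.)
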